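# Half-turn a stack-nest tote and seat it on the crate of drying bowls

## Robot

A 7-joint arm with a two-finger parallel gripper is mounted at the origin on the work surface. World frame = base frame: x ahead of the robot, y to its left, z up, the work surface at z = 0. Lengths are in m, angles in rad, forces in N, time in s.
With the tool pointing down it reaches from about 0.4 to 0.9 m from the base axis. Payload 5.5 kg.
Tool frame: the origin (TCP) lies at the very end of the fingers, on their centre line; the grasp point (between the pads) lies 19 mm behind it; z points along the fingers, y is the line along which they close (so a half turn about z gives the same grasp; the last joint's range is limited). The gripper opens to 92 mm and grips with 3 to 60 N. Pads are 19 mm wide; open, the fingers measure 130 mm over their backs; the gripper's body (75 mm by 190 mm) begins 47 mm behind the grasp point.
Start: joints at [-1.074, 0.501, -0.427, 1.55, 0.221, 1.138, -0.21], TCP at [0.151, 0.632, 0.227] pointing down, gripper open.
Joint ranges: [-2.88, 2.88], [-0.31, 2.03], [-1.54, 1.56], [0.2, 2.42], [-1.41, 4.55], [0.19, 2.02], [-2.57, 2.57]. Speed limits (rad/s): [2.57, 2.57, 3.14, 3.14, 3.14, 3.14, 3.14].

## Interface

Orientations are given as a 3x3 rotation matrix whose columns are the frame's x, y, z axes.
In Python, from station import robot gives the robot as it stands. Calls block until the motion is done:
- robot.move_ptp(position, orientation): joint-space move of the TCP to a pose.
- robot.move_straight(position, frame=None, feed=0.15, f_stop=None): straight line of the TCP; frame=None keeps the orientation; feed is the mean speed in m/s. With f_stop (N) it stops when the force on the tool has changed by that much, and returns True; else False.
- robot.goto_joints(angles): joint-space move.
- robot.set_gripper(opening): finger opening in m; the grip force is fixed at half the most; returns when the fingers have stopped.
- robot.wait(seconds).
- robot.inverse_kinematics(position, orientation): joint angles nearest the present ones, or None.
- robot.state(): the state.
- robot.camera(name): name is "side" or "top"; returns a dict with "frame" (480x640x3 uint8, blue, green, red), "range_z" (480x640 float32, m along the optical axis (not along the pixel's ray), 0 where there is no reading), "vfov" (degrees; the focal length in pixels is half the picture's height over the tangent of half this angle, whatever the lens; pixels are square), "cx", "cy" (the principal point, pixels), "distortion" ([k1, k2, p1, p2, k3] as OpenCV has them; the pictures are not rectified), "extrinsics" (4x4, takes a point from camera to world coordinates). Camera axes: x right, y down, z forward; pixel columns grow to the right and rows downward; lengths in m; the calibration is good to about 2 mm. A picture is of the moment at which its call begins.
A pose or a line that the arm cannot do raises robot.PlanningError and nothing moves.
- robot.close_job(): hands the job in; it is judged then, once.
Trained networks look in the newest picture that a camera, given by its name, has taken for a name from the list of things; names that differ only in an ending like _2 or _b are one class to them, and where a whole thing is asked for, a point or a joint stands for the part that bears it (a point fixed in the world has none). Each returns a list of dicts, best first, with "p" (0 to 1); they miss things now and then, are a little off and sometimes report something else, mostly with a low value. They report only what shows in the picture. A call takes as long as a camera call. They do not tell look-alikes from the thing itself.
- robot.recognise(camera, name): "pixel" ([column, row] in pixels, amid what is visible of it).
- robot.silhouettes(camera, name): "region" (480x640 bool, what is visible of it) and "pixel" ([column, row] in pixels, amid what is visible of it).
- robot.spot_point(camera, name): "pixel" ([column, row] in pixels: a listed point, or the origin of a listed thing).
The state is a dict: "time_s": time; "qpos": joint angles; "dq": joint speeds; "effort": joint torques, N m; "tool_pos": TCP position; "eef_rot": TCP orientation; "ft_force": force on the tool from outside, world axes, zero at the start; "wrist_torque": the same for the moment, N m; "opening": finger opening in m; "grip_force": force on a finger pad.
Only numpy, scipy, OpenCV 4.12 (cv2) and the standard library are available. Lean on these libraries where they do the work, as an engineer would, in place of code of your own. Each camera call takes 0.05 s, during which the arm holds its last target. There are 200 camera calls.

## Task

Lift the tote out of the empty crate it is nested in, turn it half round, and stack it on the crate that holds the drying bowls, so that its four side lugs are fully down in the shallow notches of that crate's rim, and let go. That rim may have slipped some way lengthwise, so feel for the notches: set the tote on the rails and slide it gently along until it drops in, never bearing down or pushing hard. Do not let the tote touch the bowls, and leave the bowls and everything else on the table where they are.

Things in the scene. Friction and masses are not known exactly. Their poses are not given: they have to be found in the camera images.
- ware_crate: Plastic crate with three clay bowls in it, fixed to the table, yaw within 0.2 rad of world x. 256 x 172 mm, walls 6 mm, inner floor 6 mm up. Origin: centre of its underside; x lengthwise, y across, z up. Its -x end wall is cut low (32 mm high; the +x end 64 mm). A metal rim lies on it (see ware_top).
- ware_top (a point): Point of the bowl crate (same axes) 90 mm above its origin, level with the rail tops. Rim: two rails 250 mm long, 63 to 86 mm either side of the middle, joined by a low bar at each end (14 mm lower). The whole rim is shifted lengthwise by an unknown amount, up to 18 mm either way; this point does not show it. It is hard to shift and sits on rubber pads (1 mm give per 20 N).
- ware_notches (a point): Same place and axes as ware_top. Each rail has 2 through slots 26 mm long at x = -90 and +30 mm, and 2 shallow notches 23 mm long, 6 mm deep at x = +90 and -30 mm (centres, before the rim's shift). Rails are unbroken for 35 mm on the -x side of each notch. The bowls' tops lie 40 mm below this point.
- empty_crate: Second crate of the same size, axes and rim (not shifted, rigid), fixed to the table, yaw within 0.2 rad of world x. The tote is nested in it at the start, on its inner floor (6 mm up), lugs in the through slots, low ends together. Which crate is left and which right varies. Origin: centre of its underside.
- tote_centre (a point): Centre of the loose tote, half-way up (57.5 mm above its underside). Plastic, 200 mm (x, lengthwise) x 120 mm (y), z up, side walls 75 mm high, 4 mm thick; 0.28 to 0.52 kg, balanced about its centre. Its -x end wall is cut low. The body runs between the rails with 3 mm play each side.
- tote_handle (a point): Point of the tote (same axes) on the axis of its handle, a square upright post 24 x 24 mm in the middle, top 25 mm above this point; this point is 90 mm above the tote's underside. Round it the tote is empty but for a cross wall along y, 45 mm high: fingers can close on it along x or along y, tips down to 30 mm below this point (side walls 15 mm below it).
- tote_low_end (a point): Point on the tote's low end wall (same axes), 98 mm to -x of its centre, 35 mm above its underside. Low ends of tote and crate at the same end: the lugs fall through the slots and the tote nests deep in the crate. Low ends at opposite ends: the lugs lie on the rails and can rest in the shallow notches.
- tote_high_end (a point): Point on the tote's high end wall (same axes), 98 mm to +x of its centre, 35 mm above its underside. Four lugs stick out of the side walls to y = +/-76 mm, each 20 mm long, centred at tote x = -90 and +30 mm, undersides 10 mm above the tote's underside: 1.5 mm play each way lengthwise in the shallow notches.
- tote_under (a point): Middle of the tote's underside (same axes). Stacked and fully down it is 74 mm above the crate's underside; 80 mm while the lugs still ride on the rail tops. Resting by its own weight and slid along the rails by its handle, it drops in by itself; steadiest when slid towards the crate's +x (high) end.
- bowl0: Fragile clay bowl, 72 mm wide, 44 mm high, loose in the bowl crate, near the crate's low end; top 50 mm above the crate's underside. Origin: centre of its underside. Not to be touched by the tote.
- bowl1: Fragile clay bowl, 72 mm wide, 44 mm high, loose in the bowl crate, in the middle; top 50 mm above the crate's underside. Origin: centre of its underside. Not to be touched by the tote.
- bowl2: Fragile clay bowl, 72 mm wide, 44 mm high, loose in the bowl crate, near the crate's high end; top 50 mm above the crate's underside. Origin: centre of its underside. Not to be touched by the tote.
- jar: Small clay jar, 40 mm across, 70 mm high, standing between the crates; a bystander to leave alone. Origin on its underside.
- cup: Clay cup, 72 mm across, 70 mm high, standing beyond the jar; a bystander to leave alone. Origin on its underside.
- brush: Brush, 150 mm long, lying between the crates' far ends; a bystander to leave alone. Origin on its underside.
- rib: Wooden shaping rib, 70 x 45 x 8 mm, lying between the crates beyond the cup; a bystander to leave alone. Origin on its underside.
There are look-alikes about, which are no part of the job. Leave any red look-alike of the part that bears tote_centre alone.

How it is judged:
By the outcome, as a careful person would: the job done as asked, in the order asked, and still so for the second after the job is handed in, with the robot touching nothing.
It also fails if it takes over 72 s, if anything falls off the work surface, if the arm or the gripper's body presses on something with over 40 N, if the wrist force passes 120 N, or if a joint passes its speed limit or range.

## Working session

There is one attempt and no reset: what is moved stays moved. The work goes in short steps, each a Python script; the robot and the scene stay as the last script left them, time stands still between calls to the robot, and variables do not carry over. Pictures are saved under pics/ and viewed, at most 10 in all, crops included, and the job is handed in when it is done.

```bash
ls; mkdir -p pics
cat > h.py <<'E'
import numpy as np, cv2
from station import robot
def shot(n,save=None):
    c=robot.camera(n)
    if save: cv2.imwrite('pics/'+save,c['frame'])
    return c
def K(c):
    f=240/np.tan(np.radians(c['vfov'])/2)
    return np.array([[f,0,c['cx']],[0,f,c['cy']],[0,0,1.]])
def ray(c,px):
    p=cv2.undistortPoints(np.array([[px]],float),K(c),np.array(c['distortion'],float))[0,0]
    E=np.array(c['extrinsics']); d=E[:3,:3]@np.array([p[0],p[1],1.]); return E[:3,3],d
def world(c,px,w=2):
    u,v=int(round(px[0])),int(round(px[1])); z=c['range_z'][max(0,v-w):v+w+1,max(0,u-w):u+w+1]; z=z[z>0]
    if not len(z): return None
    o,d=ray(c,px); return o+d*np.median(z)
def at_z(c,px,z):
    o,d=ray(c,px); return o+d*(z-o[2])/d[2]
def tri(c1,p1,c2,p2):
    o1,d1=ray(c1,p1);o2,d2=ray(c2,p2)
    s=np.linalg.lstsq(np.c_[d1,-d2],o2-o1,rcond=None)[0]
    a=o1+d1*s[0];b=o2+d2*s[1]; return (a+b)/2,np.linalg.norm(a-b)
def cloud(c):
    v,u=np.nonzero(c['range_z']>0); z=c['range_z'][v,u].astype(float)
    p=cv2.undistortPoints(np.c_[u,v].astype(float)[:,None],K(c),np.array(c['distortion'],float))[:,0]
    E=np.array(c['extrinsics']); return np.c_[p*z[:,None],z]@E[:3,:3].T+E[:3,3],u,v
E
cat > a.py <<'E'
from h import *
np.set_printoptions(precision=4,suppress=True)
for n in ['top','side']:
    c=shot(n,n+'0.png'); print(n,c['extrinsics'],c['vfov'])
    for t in ['ware_top','ware_notches','ware_crate','empty_crate','tote_centre','tote_handle','tote_low_end','tote_high_end','bowl0','bowl1','bowl2']:
        for r in robot.spot_point(n,t)[:3]:
            if r['p']>.2: print(t,round(r['p'],2),np.array(r['pixel']),world(c,r['pixel']))
print(robot.state())
E
python3 a.py
```

```text
pics
top [[-0.0111 -0.9911  0.1326  0.3818]
 [-0.9992  0.0163  0.0377 -0.0252]
 [-0.0395 -0.1321 -0.9904  0.9889]
 [ 0.      0.      0.      1.    ]] 57.26646235874079
ware_top 0.92 [213.8 215.6] [0.5611 0.2326 0.0366]
ware_notches 0.8 [211.6 215.3] [0.5602 0.2352 0.0454]
ware_crate 0.98 [222.1 223.3] [0.5463 0.2179 0.0187]
ware_crate 0.67 [320.4 143.6] [ 0.7284 -0.0074  0.0185]
ware_crate 0.35 [227.  220.6] [0.5536 0.2084 0.0113]
empty_crate 0.67 [219.7 191.9] [0.6207 0.2262 0.0134]
tote_centre 0.89 [420.2 219.8] [ 0.5328 -0.2111  0.0989]
tote_centre 0.85 [463.4 359.9] [ 0.2498 -0.2874  0.0974]
tote_centre 0.61 [188.4 346.2] [0.2783 0.2736 0.0709]
tote_handle 0.88 [182.1 356.2] [0.2632 0.2724 0.1139]
tote_handle 0.69 [419.8 212.5] [ 0.5442 -0.2067  0.1193]
tote_handle 0.66 [467.5 363.6] [ 0.245 -0.29   0.115]
tote_low_end 0.87 [211.5 308.2] [0.3561 0.2376 0.0246]
tote_low_end 0.79 [505.9 366. ] [ 0.2244 -0.3988  0.0314]
tote_low_end 0.76 [429.1 264. ] [ 0.4478 -0.2448  0.0123]
tote_high_end 0.76 [171.9 389. ] [0.1812 0.3223 0.0327]
tote_high_end 0.65 [407.8 178.5] [ 0.6374 -0.2013  
[... 1971 characters left out ...]
0.6044 0.1605 0.0691]
bowl2 0.73 [325.6 204.9] [0.5415 0.1367 0.0685]
bowl2 0.7 [292.8 202.1] [0.4745 0.2085 0.0294]
{'time_s': 1.2, 'qpos': array([-1.0738,  0.5009, -0.427 ,  1.5504,  0.2208,  1.1383, -0.2103]), 'dq': array([-0.0007,  0.001 ,  0.001 , -0.0003,  0.0012,  0.0013, -0.    ]), 'effort': array([ -0.0004, -56.6462,  -5.8102, -27.9498,  -0.0667,   0.0208,
         0.    ]), 'tool_pos': array([0.1506, 0.6323, 0.2267]), 'eef_rot': array([[-0.9728,  0.2317, -0.    ],
       [ 0.2317,  0.9728,  0.    ],
       [ 0.0001,  0.    , -1.    ]]), 'ft_force': array([0.8854, 0.5699, 0.1007]), 'wrist_torque': array([ 0.021 , -0.0124, -0.0125]), 'grip_force': 0.0, 'opening': 0.09200392558438603}
```

View pics/top0.png

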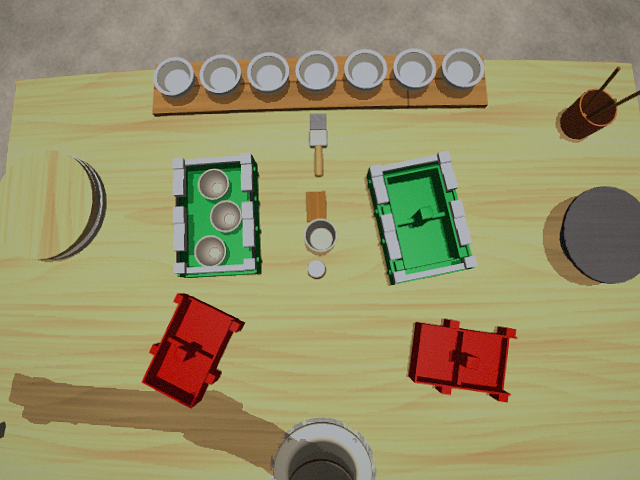

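View pics/side0.png

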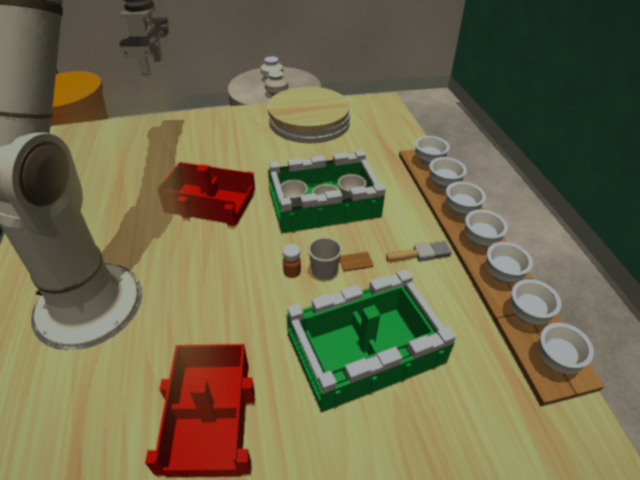

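The tote to move is the green one nested in the right-hand crate, at top-view pixel (420,215). The red totes at (190,350) and (462,360) are look-alikes. The bowl crate is on the left at (216,215), and both crates have their low ends towards the robot. I'll fit the rim and handle from depth and confirm with a crop.

```bash
cat > fit.py <<'E'
from h import *
from scipy.optimize import differential_evolution as DE
np.set_printoptions(precision=4,suppress=True)
def fit(P,c,dz=0):
    Q=P[np.hypot(P[:,0]-c[0],P[:,1]-c[1])<.17]; hi=Q[abs(Q[:,2]-.090-dz)<.0032]; lo=Q[(Q[:,2]<.0855+dz)]
    def ins(R,x,y,a):
        d=R[:,:2]-[x,y]; X=d[:,0]*np.cos(a)+d[:,1]*np.sin(a); Y=-d[:,0]*np.sin(a)+d[:,1]*np.cos(a)
        m=(abs(Y)>.063)&(abs(Y)<.086)&(abs(X)<.125)
        for s,l in((-.09,.026),(.03,.026),(.09,.023),(-.03,.023)): m&=abs(X-s)>l/2
        return m
    r=DE(lambda p:-(ins(hi,*p).sum()-1.*ins(lo,*p).sum()),[(c[0]-.04,c[0]+.04),(c[1]-.03,c[1]+.03),(-.25,.25)],seed=1,popsize=25,tol=1e-6,maxiter=150)
    return r.x,-r.fun,len(hi),np.median(hi[:,2])
if __name__=='__main__':
    C={n:shot(n) for n in('top','side')}
    for n in C:
        P,u,v=cloud(C[n])
        print(n,'table',np.median(P[(abs(P[:,0]-.55)<.1)&(abs(P[:,1])<.1)&(P[:,2]<.02)][:,2]))
        for nm,c in(('ware',(.56,.22)),('empty',(.545,-.22))): print(nm,*fit(P,c))
        H=P[(np.hypot(P[:,0]-.545,P[:,1]+.215)<.05)&(P[:,2]>.113)]
        print('handle',len(H),H.min(0),H.max(0),np.median(H,0))
        b=P[(np.hypot(P[:,0]-.56,P[:,1]-.22)<.2)&(P[:,2]>.056)&(P[:,2]<.07)]; print('walltop',len(b),b.min(0),b.max(0))
    f=[robot.spot_point(n,'tote_handle') for n in('top','side')]
    g=[min(L,key=lambda r:np.hypot(*(np.array(r['pixel'])-t))) for L,t in zip(f,((420,212),(371,319)))]
    print('tri handle',g[0]['pixel'],g[1]['pixel'],*tri(C['top'],g[0]['pixel'],C['side'],g[1]['pixel']))
    cv2.imwrite('pics/crop1.png',cv2.resize(C['top']['frame'][130:300,150:490],None,fx=2.3,fy=2.3,interpolation=3))
E
python3 fit.py
```

```text
top table 0.0001389292670277431
ware [0.5602 0.2235 0.0488] 758.0 1497 0.0894963681487434
empty [ 0.5454 -0.2193  0.1867] 1300.0 1618 0.09000378657584679
handle 156 [ 0.5296 -0.2332  0.1132] [ 0.5567 -0.2061  0.1248] [ 0.5429 -0.2189  0.1205]
walltop 326 [0.3746 0.0225 0.056 ] [0.6873 0.311  0.07  ]
side table -0.0006955742986118896
ware [0.5588 0.2444 0.0524] 37.0 772 0.08894788174630947
empty [ 0.5451 -0.2148  0.1888] 1497.0 2039 0.0896346524546281
handle 196 [ 0.5303 -0.2316  0.1135] [ 0.5563 -0.2057  0.1238] [ 0.5432 -0.2203  0.1206]
walltop 747 [0.3737 0.0225 0.056 ] [0.6873 0.3152 0.07  ]
tri handle [424.9, 213.3] [200.5, 388.6] [ 0.3946 -0.265   0.1616] 0.3015924429420512
```

View pics/crop1.png

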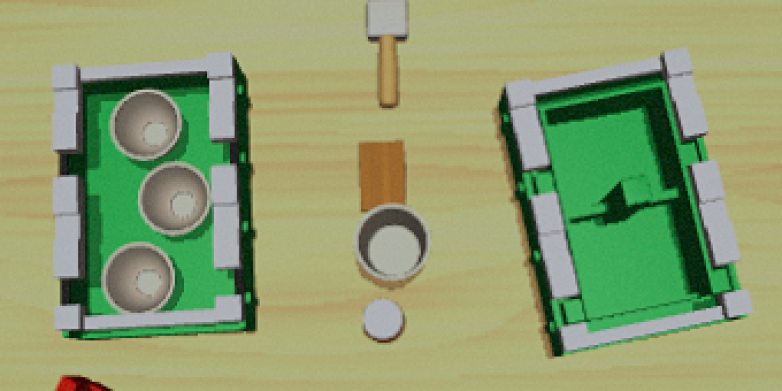

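The crop confirms that the green tote sits in the right crate, with its low end at the bottom of the picture matching the crate's. The empty-crate fit is sound, but the bowl-crate fit is poor, so I'll look at its height map.

```bash
cat > m.py <<'E'
from fit import *
C={n:shot(n) for n in('top','side')}
ims=[]
for n in C:
    P,u,v=cloud(C[n]); im=np.zeros((340,300,3),np.uint8)
    i=np.round((.73-P[:,0])*1000).astype(int); j=np.round((.37-P[:,1])*1000).astype(int)
    k=(i>1)&(i<338)&(j>1)&(j<298)
    for a,b,z in zip(i[k],j[k],P[k,2]):
        col=(60,60,60) if z<.055 else (255,0,0) if z<.07 else (0,200,200) if z<.081 else (0,0,255) if z<.0868 else (255,255,255) if z<.094 else (0,255,0)
        cv2.circle(im,(int(b),int(a)),1,col,-1)
    ims.append(im)
    Q=P[k&(P[:,2]>.05)&(abs(P[:,1]-.22)<.14)]; print(n,np.histogram(Q[:,2],bins=np.arange(.05,.13,.004)))
cv2.imwrite('pics/map.png',cv2.resize(np.hstack(ims),None,fx=1.33,fy=1.33,interpolation=0))
E
python3 m.py
```

```text
top (array([ 223,   63,   68,   52,  123,  383,  609,  233,  445, 1012,  570,
          3,    0,    0,    0,    0,    0,    0,    0]), array([0.05 , 0.054, 0.058, 0.062, 0.066, 0.07 , 0.074, 0.078, 0.082,
       0.086, 0.09 , 0.094, 0.098, 0.102, 0.106, 0.11 , 0.114, 0.118,
       0.122, 0.126]))
side (array([288, 236, 175, 175, 208, 390, 418, 272, 340, 660, 174,   0,   0,
         0,   0,   0,   0,   0,   0]), array([0.05 , 0.054, 0.058, 0.062, 0.066, 0.07 , 0.074, 0.078, 0.082,
       0.086, 0.09 , 0.094, 0.098, 0.102, 0.106, 0.11 , 0.114, 0.118,
       0.122, 0.126]))
```

View pics/map.png

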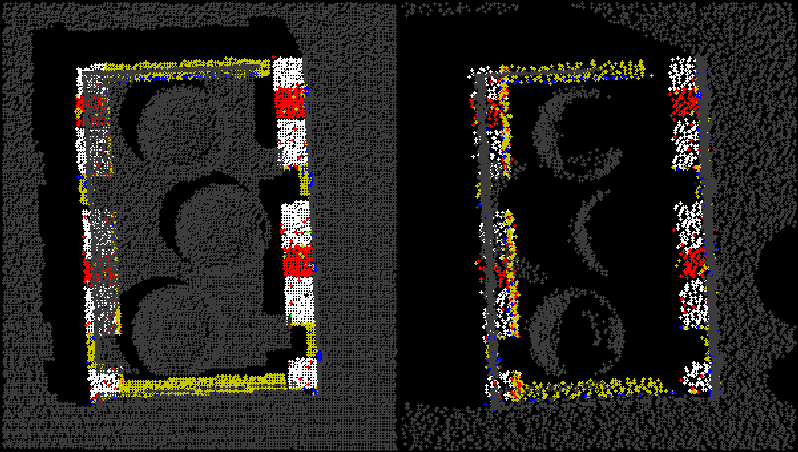

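Top map: the white rail tops and red notches show up clearly, so I can refit the rim with low points excluded. I'll grip along the tote's y, which centres it sideways for the 3 mm play, carry it over and set it down. Then I'll regrip loosely along x and slide it.

```bash
sed -i "s/lo=Q\[(Q\[:,2\]<.0855+dz)\]/lo=Q[(Q[:,2]<.0862+dz)\&(Q[:,2]>.068)]/" fit.py
cat > k.py <<'E'
from fit import *
C={n:shot(n) for n in('top','side')}
for n in C:
    P,_,_=cloud(C[n])
    for nm,c in(('ware',(.556,.222)),('empty',(.545,-.217))): print(n,nm,*fit(P,c))
def R(psi): # tool down, tool y at angle psi
    y=np.array([np.cos(psi),np.sin(psi),0]); z=np.array([0,0,-1.]); return np.c_[np.cross(y,z),y,z]
E1=(.543,-.219);W=(.540,.2224)
for k in(.5,-.5):
  for nm,p,a in(('pick',E1,.187),('place',W,.042),('mid',(.5,0),.1)):
    for z in(.08,.16,.3):
      for kk in (0,.5):
        q=robot.inverse_kinematics([*p,z],R(a+np.pi*(k+kk))); print(nm,z,k+kk,q)
E
python3 k.py
```

```text
top ware [0.5606 0.2229 0.0463] 1275.0 1490 0.08948613276498657
top empty [ 0.5455 -0.2189  0.1854] 1382.0 1636 0.09000519855449884
side ware [0.5588 0.2269 0.0445] 524.0 770 0.08893816651338571
side empty [ 0.5452 -0.2149  0.1863] 1582.0 2035 0.08960655229582026
pick 0.08 0.5 [ 0.1892  0.5401  0.1916  1.8436 -0.141   0.7709  2.2134]
pick 0.08 1.0 [-0.4339  0.8742  1.1277  1.8634 -0.9275  1.0473 -1.8664]
pick 0.16 0.5 [ 0.0683  0.4425  0.3456  1.8003 -0.182   0.9299  2.2503]
pick 0.16 1.0 [-0.5288  0.8934  1.3541  1.8179 -0.9307  1.2496 -1.8494]
pick 0.3 0.5 [-0.072   0.3156  0.5182  1.6577 -0.1649  1.212   2.2408]
pick 0.3 1.0 [-0.5641  0.6381  1.3615  1.671  -0.6374  1.3659 -2.0568]
place 0.08 0.5 [-0.1961  0.5531 -0.3112  1.8331  0.2283  0.7903  0.9875]
place 0.08 1.0 [ 0.0237  0.6135 -0.6068  1.8254  0.4544  0.8451  2.3775]
place 0.16 0.5 [-0.2062  0.4409 -0.2944  1.7859  0.1543  0.9372  1.0471]
place 0.16 1.0 [ 0.0281  0.4942 -0.6055  1.7778  0.3326  0.9733  2.4725]
place 0.3 0.5 [-0.2213  0.3006 -0.2691  1.6394  0.0841  1.213   1.1044]
place 0.3 1.0 [ 0.4487  0.6087 -1.2971  1.
[... 1052 characters left out ...]
0.6347  0.4315  0.2529  1.8016 -0.1314  0.9249 -1.8535]
place 0.16 0.0 [-0.407   0.4242 -0.0377  1.7933  0.0195  0.9245 -0.4111]
place 0.3 -0.5 [-0.6172  0.29    0.2249  1.6536 -0.0683  1.2056 -1.9057]
place 0.3 0.0 [-0.3598  0.2904 -0.0957  1.6444  0.0293  1.2082 -0.4198]
mid 0.08 -0.5 [-0.3562  0.434   0.3646  2.058  -0.2381  0.689  -1.3084]
mid 0.08 0.0 [-0.1573  0.415   0.1239  2.0513 -0.0793  0.6796  0.1179]
mid 0.16 -0.5 [-0.35    0.2974  0.3475  2.0063 -0.1322  0.8591 -1.4008]
mid 0.16 0.0 [-0.177   0.2875  0.1438  2.0007 -0.0538  0.857   0.0962]
mid 0.3 -0.5 [-0.3245  0.1297  0.2986  1.8502 -0.0414  1.1677 -1.4828]
mid 0.3 0.0 [-0.2021  0.129   0.1634  1.8464 -0.0228  1.168   0.0689]
```

```bash
cat >> h.py <<'E'
np.set_printoptions(precision=4,suppress=True)
def R(psi):
    y=np.array([np.cos(psi),np.sin(psi),0]); z=np.array([0,0,-1.]); return np.c_[np.cross(y,z),y,z]
def st(m=''):
    s=robot.state(); print(m,round(s['time_s'],2),s['tool_pos'],s['ft_force'],'op',round(s['opening'],4),'g',round(s['grip_force'],1)); return s
AE,AW=.186,.0455; RIM=np.array([.5597,.2249])
E
python3 - <<'E'
from h import *
p=[.5432,-.2185]; r=R(AE-np.pi/2)
robot.set_gripper(.06)
robot.move_ptp([*p,.30],r); st('above')
robot.move_straight([*p,.15],feed=.15)
print(robot.move_straight([*p,.080],feed=.06,f_stop=6)); st('down')
c=shot('top'); 
robot.set_gripper(.015); st('grip'); robot.wait(.2); st('grip2')
cv2.imwrite('pics/g1.png',shot('side')['frame'][240:420,230:500])
E
```

```text
above 5.6 [ 0.5437 -0.2174  0.2998] [-0.0476  0.6914  0.2001] op 0.0601 g 0.0
False
down 8.07 [ 0.5436 -0.2187  0.0804] [ 0.2217 -0.3398 -0.1088] op 0.0599 g 0.0
grip 8.78 [ 0.5432 -0.2185  0.08  ] [-1.178   0.3433  1.0294] op 0.0238 g 30.0
grip2 8.98 [ 0.5432 -0.2185  0.08  ] [-0.374   1.1475  1.2979] op 0.0238 g 30.0
```

View pics/g1.png

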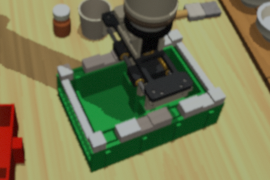

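The gripper is holding the post at 23.8 mm with no side force. Next I lift and carry it over.

Run:
```python
from h import *
p=[.5432,-.2185]
print(robot.move_straight([*p,.11],feed=.04,f_stop=15)); st('l1')
robot.move_straight([*p,.30],feed=.15); st('up')
robot.move_ptp([.5,0,.30],R(.1)); 
u=np.array([np.cos(AW),np.sin(AW)]); q=RIM-.020*u
robot.move_ptp([*q,.30],R(AW+np.pi/2)); st('over')
robot.move_straight([*q,.19],feed=.12); robot.wait(.2);st('near')
cv2.imwrite('pics/over.png',shot('side','s2.png')['frame'][60:260,200:440]); 
c=shot('top'); P,_,_=cloud(c)
for n in('top','side'):
    P,_,_=cloud(shot(n)); Q=P[(np.hypot(*(P[:,:2]-q).T)<.125)&(P[:,2]>.17)&(P[:,2]<.20)]
    print(n,np.median(Q[:,2]),len(Q),cv2.minAreaRect(Q[:,:2].astype(np.float32)*1000))
```

```text
False
l1 9.93 [ 0.543  -0.2184  0.1098] [-0.1785  0.0358 -4.8641] op 0.0242 g 30.0
up 11.35 [ 0.5425 -0.2182  0.2989] [ 0.1687  0.092  -3.8952] op 0.0238 g 30.0
over 13.29 [0.5406 0.2214 0.2995] [ 0.0944 -0.6031 -4.508 ] op 0.024 g 30.0
near 14.56 [0.5402 0.2242 0.1909] [ 0.626  -0.1307 -4.8677] op 0.0238 g 30.0
top 0.18387055563712917 941 ((537.4226684570312, 222.0880126953125), (199.8883514404297, 152.1287078857422), 2.954085111618042)
side 0.18177874309024278 1451 ((536.87255859375, 215.83462524414062), (201.3722381591797, 141.8616180419922), 1.9785828590393066)
```

View pics/over.png

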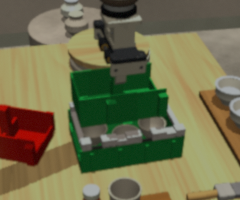

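Run:
```python
from h import *
u=np.array([np.cos(AW),np.sin(AW)]); q=RIM-.020*u
print(robot.move_straight([*q,.170],feed=.05,f_stop=4)); robot.wait(.2); st('a')
print(robot.move_straight([*q,.1505],feed=.012,f_stop=3)); st('b'); robot.wait(.2); s=st('b2'); print(s['wrist_torque'])
```

```text
False
a 15.51 [0.54   0.2241 0.1703] [ 0.1143  0.5936 -5.0608] op 0.0239 g 30.0
True
b 16.74 [0.5396 0.224  0.1535] [-0.3123  0.1398  4.3526] op 0.0239 g 30.0
b2 16.94 [0.5396 0.224  0.1533] [0.2269 0.3277 5.8054] op 0.0237 g 30.0
[ 0.0009 -0.1413 -0.0159]
```

The tote is on the rails: contact came at an underside height of 79.5 mm, as expected. I'll let go, turn 90°, take the post loosely along x and slide towards +x.

Run:
```python
from h import *
u=np.array([np.cos(AW),np.sin(AW)]); q=RIM-.020*u
robot.move_straight([*q,.1537],feed=.02); st('unload')
robot.set_gripper(.06); robot.wait(.2); st('rel')
robot.move_straight([*q,.225],feed=.1)
h=q-.0028*u
robot.move_ptp([*h,.225],R(AW)); st('rot')
for n in('top','side'):
    P,_,_=cloud(shot(n)); Q=P[(np.hypot(*(P[:,:2]-q).T)<.125)&(P[:,2]>.143)&(P[:,2]<.165)]
    print(n,np.median(Q[:,2]),len(Q),cv2.minAreaRect(Q[:,:2].astype(np.float32)*1000))
print(robot.move_straight([*h,.156],feed=.08,f_stop=5)); robot.wait(.2); st('down')
robot.set_gripper(.029); robot.wait(.2); st('loose')
```

```text
unload 17.23 [0.5399 0.2241 0.1538] [-0.6066 -0.4314  1.1862] op 0.0235 g 30.0
rel 18.2 [0.5397 0.224  0.1537] [-0.1329 -0.2847 -0.6953] op 0.0602 g 0.0
rot 20.39 [0.5367 0.2238 0.2246] [-0.2996  0.5174 -0.0395] op 0.0601 g 0.0
top 0.15278343986559895 703 ((515.4832153320312, 178.92254638671875), (111.83895874023438, 238.7279052734375), 59.2230224609375)
side 0.15026687146986406 975 ((536.5152587890625, 222.92982482910156), (203.0472412109375, 153.3127899169922), 3.0011610984802246)
False
down 21.71 [0.5373 0.224  0.1566] [ 0.0834 -0.341  -0.5774] op 0.0602 g 0.0
loose 22.62 [0.5369 0.2238 0.156 ] [-0.7058 -0.3094  0.3301] op 0.0286 g 0.0
```

```bash
cat > sl.py <<'E'
from h import *
import sys
u=np.array([np.cos(AW),np.sin(AW)])
s=st('start'); p=s['tool_pos']; e=[*(p[:2]+float(sys.argv[1])*u),.156]
print(robot.move_straight(e,feed=.012,f_stop=5)); st('stop'); robot.wait(.2); s=st('st2'); print('moved',(s['tool_pos'][:2]-p[:2])@u,'along f',s['ft_force'][:2]@u)
for n in('top','side'):
    P,_,_=cloud(shot(n)); d=P[:,:2]-s['tool_pos'][:2]; X=d@u; Y=d@[-u[1],u[0]]
    for nm,m in (('handle',(abs(X)<.04)&(abs(Y)<.04)&(P[:,2]>.17)&(P[:,2]<.2)),):pass
    # wall tops in four quadrants
    for a in(-1,1):
        for b in(-1,1):
            m=(X*a>.04)&(X*a<.1)&(abs(Y*b-.058)<.005)&(P[:,2]>.138)&(P[:,2]<.165); print(n,a,b,m.sum(),np.percentile(P[m,2],80) if m.any() else None)
cv2.imwrite('pics/'+sys.argv[2],cv2.resize(shot('side')['frame'][90:250,240:420],None,fx=3,fy=3))
E
python3 sl.py .034 sl1.png
```

```text
start 22.62 [0.5369 0.2238 0.156 ] [-0.7058 -0.3094  0.3301] op 0.0286 g 0.0
True
stop 24.66 [0.5635 0.2248 0.1551] [0.3262 0.5334 0.3534] op 0.0289 g 0.0
st2 24.86 [0.5625 0.2247 0.1544] [ 0.0353 -0.1206  0.0371] op 0.0289 g 0.0
moved 0.02563766070450318 along f 0.029735042730635756
top -1 -1 100 0.149105547522499
top -1 1 37 0.14916482870993614
top 1 -1 94 0.14884390628886252
top 1 1 0 None
side -1 -1 121 0.14738905522692192
side -1 1 108 0.14752410024330792
side 1 -1 109 0.1472065190199408
side 1 1 74 0.1472015295502917
```

View pics/sl1.png

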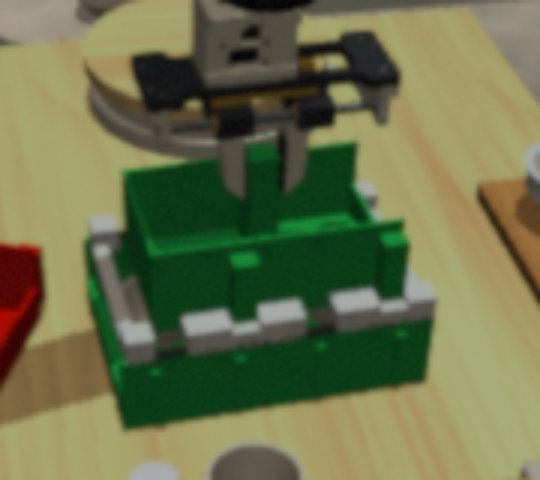

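The side view shows the lugs at the light notch patches, (245,325) and (393,305) in the crop. The wall tops read 149 mm in every quadrant that was visible, which is the stacked height. A gentle push each way will confirm the tote is captive before I let go.

Run:
```python
from h import *
u=np.array([np.cos(AW),np.sin(AW)]); p=robot.state()['tool_pos'][:2].copy()
for d in(.008,-.010):
    b=robot.move_straight([*(p+d*u),.155],feed=.008,f_stop=4); s=st(b); print('at',(s['tool_pos'][:2]-p)@u)
robot.move_straight([*p,.155],feed=.02)
robot.set_gripper(.06); robot.wait(.2); st('rel')
robot.move_straight([*p,.30],feed=.12); robot.wait(.3)
for n in('top','side'):
    P,_,_=cloud(shot(n)); d=P[:,:2]-p; X=d@u; Y=d@[-u[1],u[0]]
    for a in(-1,1):
        for b in(-1,1):
            m=(X*a>.04)&(X*a<.1)&(abs(Y*b-.058)<.005)&(P[:,2]>.138)&(P[:,2]<.165); print(n,a,b,m.sum(),np.percentile(P[m,2],80) if m.any() else None)
cv2.imwrite('pics/fin.png',cv2.resize(shot('side')['frame'][90:330,160:460],None,fx=2.5,fy=2.5)); st('end')
```

```text
True 25.52 [0.5635 0.2247 0.1538] [-0.8648 -0.3478 -0.0591] op 0.0293 g 0.0
at 0.0011648723582298954
True 26.69 [0.5545 0.2242 0.1552] [2.6726 0.2923 0.5809] op 0.0288 g 1.1
at -0.007858292044286189
rel 28.14 [0.5623 0.2247 0.155 ] [-0.7145 -0.3866  0.1573] op 0.0598 g 0.0
top -1 -1 103 0.14944616839192887
top -1 1 91 0.14869466418726263
top 1 -1 85 0.14920034314576505
top 1 1 0 None
side -1 -1 118 0.1473545818428708
side -1 1 111 0.14792790102084452
side 1 -1 107 0.1475295005169867
side 1 1 95 0.14791487022206068
end 29.95 [0.5623 0.2247 0.2999] [-0.5114  0.3649  0.352 ] op 0.0599 g 0.0
```

View pics/fin.png

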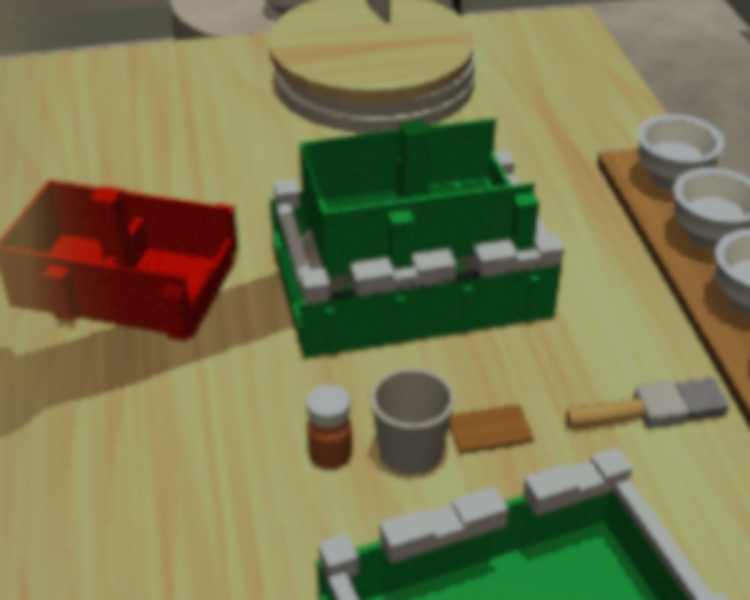

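The tote is held both ways, with free travel equal to the finger play plus the notch play. It sits level at 149 mm, its lugs are in the notches, and the bystanders haven't moved.

```bash
python3 -c "
from station import robot
print(robot.close_job())"
```

```text
the job is handed in; nothing more can be done
None
```

The green tote is turned half round and stacked on the bowl crate with its lugs down in the notches; I let go and handed the job in at about 30 s of the 72 s allowed.

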